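# Third hand at the boot bench: bring the screws, hold the heel against the sprung fence

## Robot

A 7-joint arm with a two-finger parallel gripper is mounted at the origin on the work surface. World frame = base frame: x ahead of the robot, y to its left, z up, the work surface at z = 0. Lengths are in m, angles in rad, forces in N, time in s.
With the tool pointing down it reaches from about 0.4 to 0.85 m from the base axis. Payload 4.5 kg.
Tool frame: the origin (TCP) lies on the mounting face of the last link; the fingertips stand 173 mm ahead of it and the grasp point (between the pads) lies 155 mm ahead of it; x points along the fingers, y is the direction in which the jaws open and shut, and the axes are right-handed (so a half turn about x gives the same grasp; the last joint's range is limited). The gripper opens to 85 mm and grips with 20 to 120 N. Pads are 22 mm wide; open, the fingers measure 114 mm over their backs; the gripper's body (76 mm by 85 mm) begins 54 mm behind the grasp point. The pads swing forward as they close: fully open they stand 13 mm farther back than shut.
Start: joints at [-1.208, 0.689, -0.195, 1.565, 0.157, 0.902, -0.215], TCP at [0.202, 0.592, 0.405] pointing down, gripper open.
Joint ranges: [-3.01, 3.01], [-0.46, 2.08], [-1.47, 1.51], [0.13, 2.56], [-1, 4.14], [0.04, 2.09], [-2.66, 2.66]. Speed limits (rad/s): [2.57, 2.57, 3.14, 3.14, 3.14, 3.14, 3.14].

## Interface

Orientations are given as [roll, pitch, yaw] about the fixed x, y, z axes, in that order (R = Rz(yaw) Ry(pitch) Rx(roll)).
In Python, from cell import ctrl gives the robot as it stands.
- The arm moves only by the tool send_rows, never from a script. Its argument "motion" is a list of rows, each a list of 3 entries, a list of its own where there are three numbers: the shift along the tool's x, y, z in mm, then the turn, a rotation vector about the tool's x, y, z in rad, then the opening, from 0 (shut) to 1 (fully open). A call has 1 to 12 rows; each row is the pose to reach, as a shift and turn from the pose commanded when the call began, along the tool's axes at that moment; what a row does not reach only later rows make up. A row lasts 1/8 s, in which the tool goes at most 62.5 mm and 10.7 degrees, less where a joint would pass 70% of its speed; a pose out of reach is approached as far as the arm can. A call with a gripper value outside its range is refused whole. The fingers move at their own pace and stop on an object; "squeeze" is the grip in N (left out, the last holds). Time passes only in rows, so rows that repeat a pose let the fingers close. It gives the time, the measured TCP pose, the force and the opening at its end, in the units of the state.
- ctrl.state(): the state, without advancing time (a new reading comes with each control period).
- ctrl.camera(name): name is "side" or "top"; returns the picture (480x640x3 uint8, red, green, blue); there is no depth.
- ctrl.calibration(name): a dict with "intrinsics" (3x3 intrinsics, pixels), "rvec" (rotation vector, rad) and "tvec" (3), from world to camera coordinates, as OpenCV has them. Camera axes: x right, y down, z forward; pixel columns grow to the right and rows downward; lengths in m; the calibration is good to about 2 mm. A picture is of the moment at which its call begins. calibration takes no time and is no camera call.
- ctrl.sign_off(): hands the job in, once; it reports no verdict.
Trained networks look in the newest picture that a camera, given by its name, has taken for a name from the list of things; names that differ only in an ending like _2 or _b are one class to them, and where a whole thing is asked for, a point or a joint stands for the part that bears it (a point fixed in the world has none). Each returns a list of dicts, best first, with "confidence" (0 to 1); they miss things now and then, are a little off and sometimes report something else, mostly with a low value. They report only what shows in the picture. A call takes as long as a camera call.
- ctrl.recognise(camera, target): "bbox" ([centre column, centre row, width, height] in pixels, round what is visible of it).
The state is a dict: "time_s": time; "joints": joint angles; "joint_velocities": joint speeds; "tau": joint torques, N m; "tool_pos": TCP position; "tcp_rot": TCP orientation; "wrist_force": force on the tool from outside, world axes, zero at the start; "torque": the same for the moment, N m; "gripper_width": finger opening in m.
Only numpy, scipy, OpenCV 4.12 (cv2) and the standard library are available. Lean on these libraries where they do the work, as an engineer would, in place of code of your own. Each camera call takes 0.05 s, during which the arm holds its last target.

## Task

Carry the plywood tote of screws level, by its handle, to the middle of the blue mat and set it down with every screw still in it; then take the pale heel block and hold it down on the jig's bed, flat face squarely against the sprung fence and centred on its yellow line, pushing the fence back until its red pointers stand over the green marks (about 10 N) and never to its end stop. Finish while still holding it there with that steady push, so that the bootmaker can drive the screws through the fence from behind; leave everything else alone.

Things in the scene. Friction and masses are not known exactly. Their poses are not given: they have to be found in the camera images.
- tote: plywood screw tote, an open tray 130 (its x) x 90 (its y) x 25 mm high with 5 mm walls and a central upright board along its x that ends in a dark wooden handle; about 0.3 kg. Origin: centre of its underside, z up. Starts on the table.
- tote_grip (a point): middle of the tote's handle, 69 mm above its underside: a bar 60 mm long (tote x), 16 mm thick (tote y), from 49 to 89 mm above the underside
- screw0: square-headed brass screw, 40 mm long, head 13 mm square, lying loose in the tote; origin under its middle
- screw1: square-headed brass screw, 40 mm long, head 13 mm square, lying loose in the tote; origin under its middle
- screw2: square-headed brass screw, 40 mm long, head 13 mm square, lying loose in the tote; origin under its middle
- mat: blue square mat fixed to the table, 170 x 170 mm, 3 mm thick; origin: centre of its underside
- heel: pale layered wooden boot heel block, loose on the table, 48 mm high, about 0.12 kg, D-shaped from above: flat parallel sides 52 mm apart (its y) from x = -20 to +20 mm, flat front face at x = +20 mm, round back of 26 mm radius reaching x = -46 mm. Origin: on its underside, midway along the flat sides, where it is best gripped; z up. The other, black heel is not to be used.
- heel_face (a point): centre of the pale heel's flat front face, 20 mm ahead of its origin (its +x) and 24 mm above its underside
- jig: screw-guide jig fixed to the table: grey bed plate, x from -90 to +110 mm, y +-75 mm, top 12 mm above the table, with a yellow centre line along y = 0; two dark steel posts, 30 mm square and 46 mm high above the table, behind the fence at x = 77 to 107 mm, y = +-52 mm. Origin: on the table under the bed, on the centre line; +x is the direction in which the fence is pushed; z up.
- fence_face (a point): centre of the fence's front face, which looks along the jig's -x; it moves with the fence. At rest it lies at jig x = 10 mm, 30 mm above the table. The fence is a steel plate 112 mm wide (jig y), 8 mm thick, top 46 mm above the table, with a yellow line on its middle, two screw holes beside it, and a red pointer at each end, level with its front face
- fence (a joint): how far the sprung fence is pushed back along the jig's +x (m): 0 at rest, end stop at 0.040; linear spring of 500 N/m without preload (10 N at 0.020). The red pointers, one at each end of the fence, stand over the green marks on the bed from 0.014 to 0.026, 7 to 13 N
- dark_heel: black finished heel block, same shape and size as the pale one, a bystander
- wax_tin: red tin with a white lid, 60 mm across, 24 mm high, a bystander
- cone_maroon: maroon thread cone, 72 mm across, 118 mm high, a bystander
- cone_green: dark green thread cone, 72 mm across, 118 mm high, a bystander
- glue: white glue bottle, 52 mm across, 130 mm high, a bystander

How it is judged:
On the way, in this order (a step that is already met when the one before it is completed fails the run):
1. the tote of screws is lifted clear of the table (height (world z) of tote above 0.025 m), for 0.2 s.
2. the tote stands released in the middle of the blue mat with all three screws in it (horizontal distance between tote and mat below 0.045 m and height (world z) of tote below 0.009 m and angle between tote's own z axis and vertical below 0.08 rad and contact force between the fingers and tote below 0.2 N and linear speed of tote below 0.03 m/s and z of screw0 in the frame of tote between -0.004 and 0.022 m and x of screw0 in the frame of tote between -0.062 and 0.062 m and y of screw0 in the frame of tote between -0.042 and 0.042 m and z of screw1 in the frame of tote between -0.004 and 0.022 m and x of screw1 in the frame of tote between -0.062 and 0.062 m and y of screw1 in the frame of tote between -0.042 and 0.042 m and z of screw2 in the frame of tote between -0.004 and 0.022 m and x of screw2 in the frame of tote between -0.062 and 0.062 m and y of screw2 in the frame of tote between -0.042 and 0.042 m), for 0.2 s.
3. the pale heel, on the bed, square and centred, is pressed against the fence steadily within the green marks for 1.5 s (value of joint fence between 0.013 and 0.027 m and contact force between heel and fence between 6 and 14 N and x of heel_face in the frame of jig between 0.02 and 0.04 m and y of heel_face in the frame of jig between -0.015 and 0.015 m and angle between the x axis of heel and the x axis of jig, either way round below 0.12 rad and angle between heel's own z axis and vertical below 0.1 rad and height (world z) of heel between 0.008 and 0.019 m and contact force between the fingers and heel above 2 N and contact force between each of the arm, the fingers and fence below 0.5 N and linear speed of heel below 0.02 m/s), for 1.5 s.
At the end, for the whole second after the job is handed in: Still holding (fingers 2 N+): heel on the bed (underside 8-19 mm up), tilt < 0.1 rad, face on the fence within 0.12 rad and 15 mm of centre, fence back 13-27 mm at 6-14 N, robot off the fence. Tote upright, released, within 45 mm of the mat's centre, all screws in it (all of step 2 and all of step 3); the arm keeps its last pose, push and grip.
It fails at once if the tote tips by more than 0.35 rad (angle between tote's own z axis and vertical above 0.35 rad).
It fails at once if the fence is pushed to its end stop (38 mm or more) (value of joint fence above 0.038 m).
It fails at once if a bystander is moved by more than 30 mm (distance of any of dark_heel, wax_tin, cone_maroon, cone_green, glue from where it was at the start of the episode above 0.03 m).
It also fails if it takes over 72 s, if anything falls off the work surface, if the arm or the gripper's body presses on something with over 40 N, if the wrist force passes 120 N, or if a joint passes its speed limit or range.

## Working session

There is one attempt and no reset: what is moved stays moved. The work goes in short steps, Python scripts to look and compute and a tool call to move; the robot and the scene stay as the last step left them, time stands still between calls to the robot, and variables do not carry over. Pictures are saved under pics/ and viewed, and the job is handed in when it is done.

Besides the shell and the picture viewer there is one more tool, called as name(argument=value, ...), one argument or row to a line, values as JSON. send_rows: Moves the arm, as the interface text tells. Its arguments: {"type":"object","properties":{"motion":{"type":"array"},"squeeze":{"type":"number"}},"required":["motion"]}

```bash
mkdir -p pics; ls
python3 - <<'E'
from cell import ctrl
import cv2
s=ctrl.state(); print(s)
for c in ("top","side"):
    im=ctrl.camera(c); cv2.imwrite(f"pics/{c}0.png",im[:,:,::-1])
    cal=ctrl.calibration(c); print(c,cal)
    for t in ("tote","tote_grip","screw0","mat","heel","heel_face","jig","fence_face","dark_heel","wax_tin","cone_maroon","cone_green","glue"):
        r=ctrl.recognise(c,t); print(t,[([round(float(v)) for v in d["bbox"]],round(d["confidence"],2)) for d in r[:3]])
E
```

```text
pics
{'time_s': 0.0, 'joints': array([-1.20821351,  0.69000978, -0.19451565,  1.56638405,  0.15730588,
        0.90250309, -0.2151293 ]), 'joint_velocities': array([-1.05402156e-04,  6.67578502e-04, -8.58495926e-04, -5.22584648e-05,
        4.52376590e-04, -8.29286595e-04,  4.20029666e-04]), 'tau': array([-1.09818941e-04, -5.39620936e+01, -1.26645874e+00, -1.58535433e+01,
        9.10711155e-03,  9.84760991e-03, -7.10322936e-06]), 'tool_pos': array([0.2017229 , 0.59118796, 0.40385703]), 'tcp_rot': array([-1.49639557,  1.56888512, -1.82511343]), 'wrist_force': array([-1.04748983, -0.12988276,  0.16408129]), 'torque': array([-0.0245076 ,  0.00715705, -0.01294346]), 'gripper_width': 0.08545187178501662}
top {'intrinsics': array([[527.25114677,   0.        , 315.05464957],
       [  0.        , 527.25114677, 236.84468074],
       [  0.        ,   0.        ,   1.        ]]), 'rvec': array([ 2.1821327 , -2.14478981,  0.15225202]), 'tvec': array([-0.01609062,  0.60395078,  0.93391277])}
tote [([322, 227, 57, 73], 0.87), ([136, 279, 90, 80], 0.67)]
tote_grip [([322, 226, 48, 71], 0.77)]
scr
[... 635 characters left out ...]
      [  0.        ,   0.        ,   1.        ]]), 'rvec': array([ 2.3875398 , -0.20510118,  0.09493824]), 'tvec': array([-0.57227339,  0.11826391,  1.13163391])}
tote [([350, 261, 78, 57], 0.7), ([379, 192, 26, 29], 0.39)]
tote_grip [([351, 262, 79, 60], 0.88), ([255, 253, 36, 45], 0.71)]
screw0 [([347, 276, 11, 6], 0.54), ([415, 319, 44, 38], 0.39)]
mat [([319, 422, 123, 108], 0.56)]
heel [([253, 251, 38, 40], 0.67)]
heel_face []
jig [([251, 159, 104, 61], 0.85)]
fence_face [([270, 154, 56, 55], 0.86)]
dark_heel [([417, 320, 43, 37], 0.8)]
wax_tin [([379, 192, 26, 29], 0.96)]
cone_maroon [([434, 374, 46, 71], 0.88)]
cone_green [([368, 143, 27, 53], 0.65)]
glue [([433, 231, 30, 60], 0.93)]
```

View pics/top0.png

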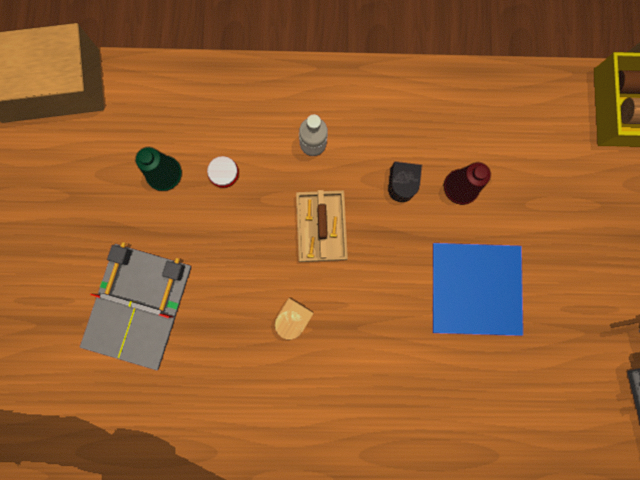

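View pics/side0.png

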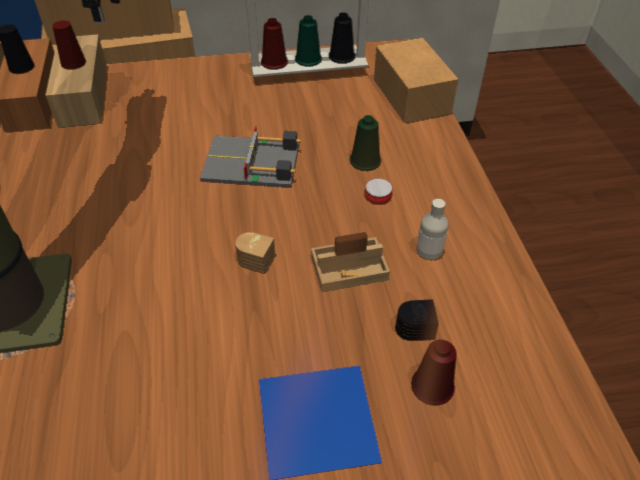

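The top view shows the jig around (136,305), the pale heel at (294,320), the tote at (322,227) with its handle running along the image's rows, and the mat at (478,289). The black heel is at (405,182). Next I'll zoom in and project pixels to world positions.

```bash
cat > h.py <<'E'
import numpy as np,cv2
from cell import ctrl
from scipy.spatial.transform import Rotation as R
def cal(c):
    k=ctrl.calibration(c); return k["intrinsics"],cv2.Rodrigues(k["rvec"])[0],k["tvec"],k["rvec"]
def unproj(c,u,v,z):
    K,Rm,t,_=cal(c); d=Rm.T@np.linalg.inv(K)@np.array([u,v,1.]); o=-Rm.T@t
    return o+d*(z-o[2])/d[2]
def proj(c,p):
    K,Rm,t,rv=cal(c); return cv2.projectPoints(np.atleast_2d(np.asarray(p,float)),rv,t,K,None)[0][:,0]
def Rt(yaw,): pass
def tcpR(s=None):
    s=s or ctrl.state(); return R.from_euler('xyz',s["tcp_rot"]).as_matrix()
def shift(Rm,dw): return Rm.T@np.asarray(dw)*1000
E
python3 - <<'E'
from h import *
for c in("top","side"):
    K,Rm,t,_=cal(c); print(c,-Rm.T@t)
im=cv2.imread("pics/top0.png")
def z(x0,y0,w,h,f,n): cv2.imwrite(f"pics/{n}.png",cv2.resize(im[y0:y0+h,x0:x0+w],None,fx=f,fy=f,interpolation=cv2.INTER_CUBIC))
z(70,230,130,150,4,"zjig");z(260,180,100,170,3.5,"ztote")
for n,u,v,zz in [("mat",478,289,.003),("tote",322,227,.025),("heel",294,319,.048),("jig",136,306,.012),("glue",315,135,.06),("dheel",405,182,.048),("maroon",462,188,0),("green",163,175,0),("tin",223,172,.024)]:
    print(n,unproj("top",u,v,zz).round(3))
print(tcpR())
E
```

```text
top [0.48233862 0.00785697 1.0022456 ]
side [ 0.43483228 -0.77017113  0.91642557]
mat [ 0.515 -0.317  0.003]
tote [ 0.625 -0.019  0.025]
heel [0.454 0.03  0.048]
jig [0.472 0.324 0.012]
glue [ 0.791 -0.002  0.06 ]
dheel [ 0.708 -0.171  0.048]
maroon [ 0.71  -0.291  0.   ]
green [0.724 0.29  0.   ]
tin [0.727 0.171 0.024]
[[ 3.62136840e-05  3.22917751e-01  9.46427031e-01]
 [ 9.16406256e-05  9.46427027e-01 -3.22917753e-01]
 [-9.99999995e-01  9.84252067e-05  4.68122459e-06]]
```

View pics/zjig.png

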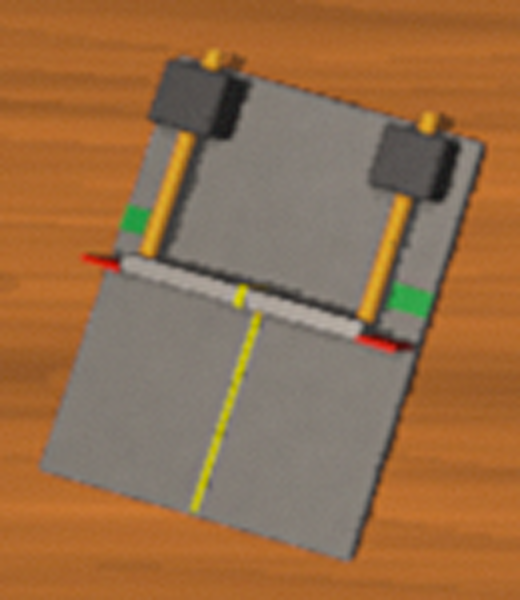

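View pics/ztote.png

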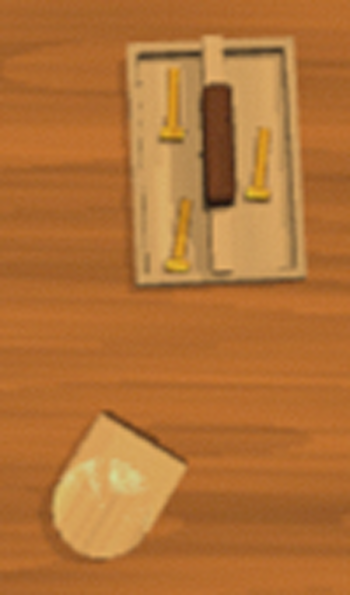

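```bash
cat > fit.py <<'E'
from h import *
from scipy.optimize import least_squares
def fit(c,px,model,x0):
    px=np.array(px,float);model=np.array(model,float)
    def w(p):
        cs,sn=np.cos(p[2]),np.sin(p[2]);m=model.copy()
        m[:,0]=p[0]+cs*model[:,0]-sn*model[:,1];m[:,1]=p[1]+sn*model[:,0]+cs*model[:,1];return m
    r=least_squares(lambda p:(proj(c,w(p))-px).ravel(),x0)
    return r.x,r.fun.round(1)
E
python3 - <<'E'
from fit import *
J=np.array([(168,60),(485,145),(352,560),(40,468)])/4+[70,230]
print("jig",fit("top",J,[(.11,.075,.012),(.11,-.075,.012),(-.09,-.075,.012),(-.09,.075,.012)],[.48,.32,-.2]))
T=np.array([(127,45),(293,37),(305,277),(137,285)])/3.5+[260,180]
print("tote",fit("top",T,[(.065,.045,.025),(.065,-.045,.025),(-.065,-.045,.025),(-.065,.045,.025)],[.62,-.02,0]))
Hh=np.array([(204,86),(230,85),(235,204),(209,206)])/3.5+[260,180]
print("handle",fit("top",Hh,[(.03,.008,.089),(.03,-.008,.089),(-.03,-.008,.089),(-.03,.008,.089)],[.62,-.02,0]))
M=[]
for (u,v) in [(433,244),(521,244),(523,334),(433,334)]: M.append((u,v))
print("mat",fit("top",M,[(.085,.085,.003),(.085,-.085,.003),(-.085,-.085,.003),(-.085,.085,.003)],[.515,-.317,0]))
im=cv2.imread("pics/top0.png")
cv2.imwrite("pics/zheel.png",cv2.resize(im[290:350,265:325],None,fx=10,fy=10,interpolation=cv2.INTER_CUBIC))
im=cv2.imread("pics/side0.png")
cv2.imwrite("pics/zside.png",cv2.resize(im[215:305,225:405],None,fx=4,fy=4,interpolation=cv2.INTER_CUBIC))
E
```

```text
jig (array([ 0.46191761,  0.32696939, -0.25288779]), array([ 1.7, -1.1, -1. , -1.1, -0.1,  0.6, -0.6,  1.5]))
tote (array([ 0.62702084, -0.01773455,  0.06225395]), array([-0.2, -0.2, -0. ,  0.1,  0.3,  0.1, -0.1, -0.1]))
handle (array([ 0.62517383, -0.01792988,  0.05704063]), array([-0.8,  0.2,  0.8,  0.1,  0.9, -0.1, -0.8, -0.3]))
mat (array([ 0.51543359, -0.31589246,  0.00286109]), array([-0.8, -0.7, -0.5,  0.7,  0.7,  0.6,  0.5, -0.6]))
```

View pics/zheel.png

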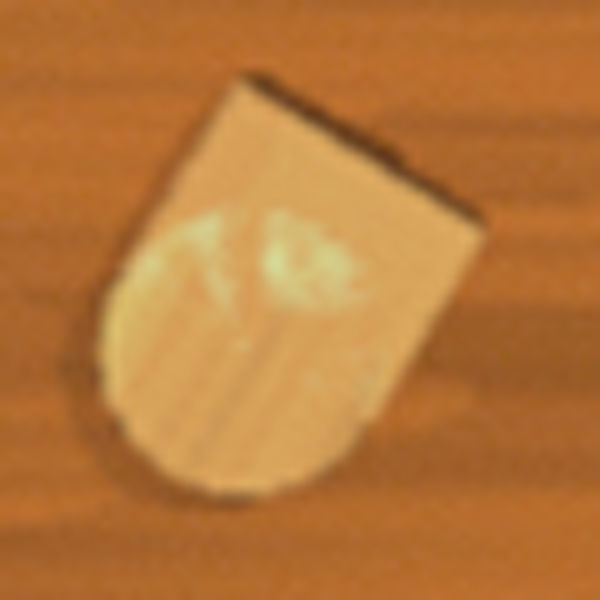

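View pics/zside.png

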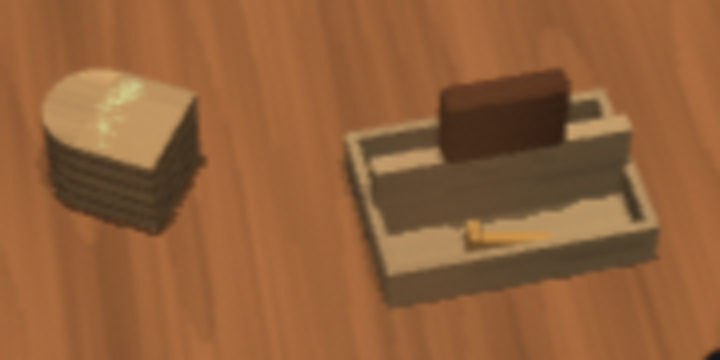

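Run:
```python
from fit import *
J=np.array([(485,145),(352,560),(40,468),(195,512)])/4+[70,230]
p,r=fit("top",J,[(.11,-.075,.012),(-.09,-.075,.012),(-.09,.075,.012),(-.09,.0,.012)],[.48,.32,-.2]);print("jig",p,r)
Fe=np.array([(122,268),(357,336),(122,256),(362,322)])/4+[70,230]
print("fence",fit("top",Fe,[(.01,.056,.046),(.01,-.056,.046),(.018,.056,.046),(.018,-.056,.046)],[.48,.32,-.2]))
H=np.array([(240,82),(484,236),(225,493)])/10+[265,290]
print("heel3",fit("top",H[:2],[(.02,.026,.048),(.02,-.026,.048)],[.45,.03,-.5]))
# back arc tangent points
th=[(102,345),(130,430),(180,482),(235,495),(300,482),(362,425),(425,320),(165,190)]
px=np.array(th)/10+[265,290]
W=np.array([unproj("top",u,v,.048)[:2] for u,v in np.vstack([H[:2],px])])
def sd(p):
    q=(W-p[:2]); c,s=np.cos(p[2]),np.sin(p[2]); x=c*q[:,0]+s*q[:,1];y=-s*q[:,0]+c*q[:,1]
    d=np.where(x<-.02,np.hypot(x+.02,y)-.026,np.abs(y)-.026); out=list(d*1e3)
    out[0]=(y[0]-.026)*1e3;out[1]=(y[1]+.026)*1e3
    return out+[(x[0]-.02)*1e3,(x[1]-.02)*1e3]
r=least_squares(sd,[.45,.03,-.5]);print("heel",r.x,np.round(r.fun,1))
# side check
P=lambda n,x,y,yaw,m:print(n,proj("side",[(x+np.cos(yaw)*a-np.sin(yaw)*b,y+np.sin(yaw)*a+np.cos(yaw)*b,z) for a,b,z in m]).round(1).tolist())
P("heel top front corners + bottom fr",*r.x,[(.02,.026,.048),(.02,-.026,.048),(.02,-.026,0)])
P("tote",.627,-.0177,.062,[(-.065,-.045,.025),(.065,-.045,.025),(-.065,-.045,0),(-.03,-.008,.089),(.03,-.008,.089)])
P("jig",*p,[(-.09,.075,.012),(-.09,-.075,.012),(.11,-.075,.012)])
im=cv2.imread("pics/side0.png")
cv2.imwrite("pics/zsjig.png",cv2.resize(im[115:205,185:315],None,fx=5,fy=5,interpolation=cv2.INTER_CUBIC))
```

```text
jig [ 0.46321735  0.32554104 -0.26853355] [ 0.5 -0.9 -0.2  0.3 -0.3 -0.1 -0.   0.6]
fence (array([ 0.46268397,  0.32685565, -0.25471681]), array([-1. ,  0.6,  0.2,  0.5,  0.4, -0.7,  0.3, -0.4]))
heel3 (array([ 0.46046375,  0.02765295, -0.54215977]), array([-0.1, -0. ,  0.1,  0. ]))
heel [ 0.46119137  0.02762945 -0.54242358] [-0.5 -0.2 -0.9 -1.2  0.2  0.1 -0.  -0.6 -0.9  0.6 -0.6 -0.6]
heel top front corners + bottom fr [[273.4, 239.1], [261.9, 258.3], [263.4, 274.9]]
tote [[321.0, 284.9], [389.0, 272.5], [320.9, 293.3], [335.4, 243.4], [367.4, 237.9]]
jig [[213.5, 136.0], [198.8, 178.7], [290.5, 185.2]]
```

View pics/zsjig.png

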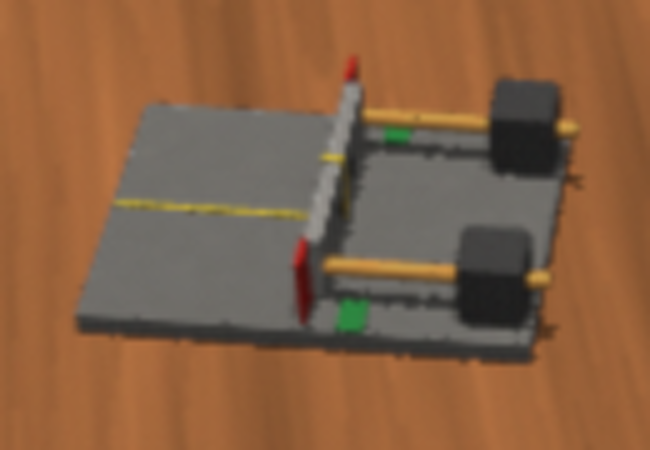

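```bash
cat >> h.py <<'E'
def goal(x,y,z,jaw,s=None):
    """shift mm + rotvec in tool axes to bring TCP to x,y,z, tool down, jaw axis at angle jaw (rad, mod pi)"""
    s=s or ctrl.state(); R0=tcpR(s)
    best=None
    for j in(jaw,jaw+np.pi):
        yv=np.array([np.cos(j),np.sin(j),0]);xv=np.array([0,0,-1.]);Rg=np.c_[xv,yv,np.cross(xv,yv)]
        rv=R.from_matrix(R0.T@Rg).as_rotvec()
        if best is None or np.linalg.norm(rv)<np.linalg.norm(best): best=rv
    print("t",round(s["time_s"],2),"pos",s["tool_pos"].round(4),"F",s["wrist_force"].round(1),"w",round(s["gripper_width"],4))
    print("shift",shift(R0,np.array([x,y,z])-s["tool_pos"]).round(1),"rot",best.round(3))
E
python3 -c "
from h import *
goal(.627,-.018,.40,.06+np.pi/2)"
```

```text
t 1.4 pos [0.2018 0.5915 0.4047] F [-0.8 -0.7 -0.2] w 0.085
shift [   4.7 -439.6  599.2] rot [-0.389  0.    -0.   ]
```

send_rows(
  motion=[
    [[5,-440,599],[-0.39,0,0],1],
    [[5,-440,599],[-0.39,0,0],1],
    [[5,-440,599],[-0.39,0,0],1],
    [[5,-440,599],[-0.39,0,0],1],
    [[5,-440,599],[-0.39,0,0],1],
    [[5,-440,599],[-0.39,0,0],1],
    [[5,-440,599],[-0.39,0,0],1],
    [[5,-440,599],[-0.39,0,0],1],
    [[5,-440,599],[-0.39,0,0],1],
    [[5,-440,599],[-0.39,0,0],1],
    [[5,-440,599],[-0.39,0,0],1],
    [[5,-440,599],[-0.39,0,0],1],
  ],
)

```text
time_s: 2.9
tool_pos: [0.6277, -0.0208, 0.3998]
tcp_rot: [-0.37, 1.57, -0.31]
wrist_force: [1.1, 1.5, 0.4]
gripper_width: 0.0851
```

```bash
python3 -c "
from h import *
goal(.627,-.018,.40,.06+np.pi/2)"
```

```text
t 2.9 pos [ 0.6277 -0.0208  0.3998] F [1.1 1.5 0.4] w 0.0851
shift [-0.2  2.9 -0.6] rot [-0.     0.001  0.   ]
```

send_rows(
  motion=[
    [[50,0,0],[0,0,0],0.6],
    [[100,0,0],[0,0,0],0.6],
    [[140,0,0],[0,0,0],0.6],
    [[165,0,0],[0,0,0],0.6],
    [[176,0,0],[0,0,0],0.6],
    [[176,0,0],[0,0,0],0.6],
    [[176,0,0],[0,0,0],0.6],
  ],
  squeeze=45,
)

```text
time_s: 3.78
tool_pos: [0.6273, -0.0182, 0.225]
tcp_rot: [0.03, 1.568, 0.091]
wrist_force: [-0.2, -1.1, 1.6]
gripper_width: 0.0511
```

Run:
```python
from h import *
goal(.627,-.018,.224,.06+np.pi/2)
for c,b in(("top",(270,170,110,110)),("side",(290,150,140,160))):
    im=ctrl.camera(c)[:,:,::-1];x,y,w,h=b
    cv2.imwrite(f"pics/{c}1.png",cv2.resize(im[y:y+h,x:x+w],None,fx=3.6,fy=3.6,interpolation=cv2.INTER_CUBIC))
```

```text
t 3.77 pos [ 0.6273 -0.0182  0.225 ] F [-0.2 -1.1  1.6] w 0.0511
shift [ 1.   0.3 -0.3] rot [ 0.001  0.002 -0.   ]
```

View pics/side1.png

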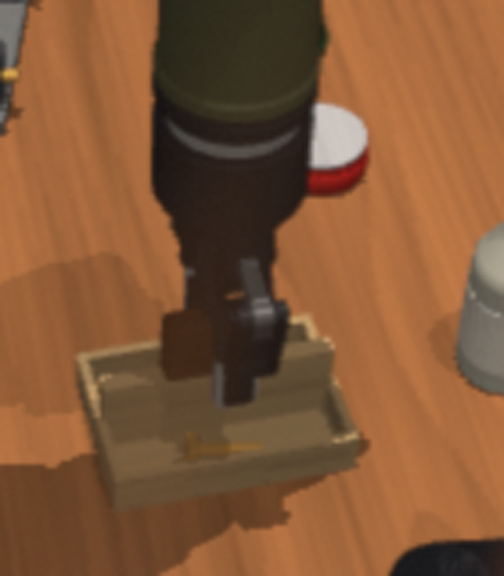

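View pics/top1.png

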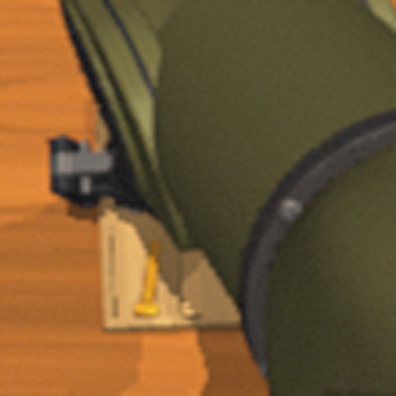

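The fingers straddle the dark handle near its middle, with the near finger at about (355,250) in the full side picture. All the screws I can see are still inside, so I'll close now.

send_rows(
  motion=[
    [[1,0,0],[0,0,0],0],
    [[1,0,0],[0,0,0],0],
    [[1,0,0],[0,0,0],0],
    [[1,0,0],[0,0,0],0],
    [[1,0,0],[0,0,0],0],
    [[1,0,0],[0,0,0],0],
  ],
  squeeze=45,
)

```text
time_s: 4.62
tool_pos: [0.6268, -0.018, 0.2231]
tcp_rot: [0.485, 1.57, 0.547]
wrist_force: [-1.1, 2.0, 5.1]
gripper_width: 0.0154
```

send_rows(
  motion=[
    [[-5,0,0],[0,0,0],0],
    [[-15,0,0],[0,0,0],0],
    [[-30,0,0],[0,0,0],0],
    [[-45,0,0],[0,0,0],0],
    [[-55,0,0],[0,0,0],0],
    [[-60,0,0],[0,0,0],0],
    [[-60,0,0],[0,0,0],0],
  ],
)

```text
time_s: 5.5
tool_pos: [0.6267, -0.0183, 0.283]
tcp_rot: [0.061, 1.57, 0.122]
wrist_force: [0.3, 0.1, -4.2]
gripper_width: 0.0155
```

Run:
```python
from h import *
goal(.516,-.316,.287,np.pi/2)
im=ctrl.camera("side")[:,:,::-1];x,y,w,h=290,150,140,160
cv2.imwrite(f"pics/side2.png",cv2.resize(im[y:y+h,x:x+w],None,fx=3.6,fy=3.6,interpolation=cv2.INTER_CUBIC))
```

```text
t 5.5 pos [ 0.6267 -0.0183  0.283 ] F [ 0.3  0.1 -4.2] w 0.0155
shift [  -4.1 -290.4 -128.7] rot [ 0.061  0.    -0.   ]
```

View pics/side2.png

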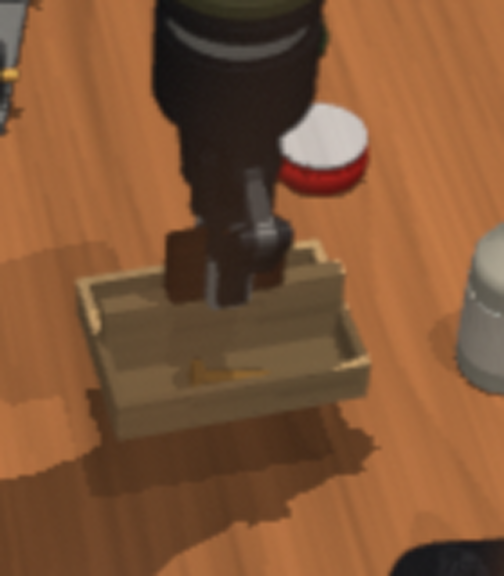

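The tote is lifted clear and level (the underside is about 60 mm up). Next I'll carry it to the mat on smooth ramps.

send_rows(
  motion=[
    [[0,-5,-2],[0,0,0],0],
    [[0,-20,-9],[0,0,0],0],
    [[0,-46,-20],[0.01,0,0],0],
    [[0,-79,-35],[0.02,0,0],0],
    [[0,-116,-51],[0.03,0,0],0],
    [[0,-152,-68],[0.04,0,0],0],
    [[0,-189,-84],[0.05,0,0],0],
    [[0,-222,-99],[0.06,0,0],0],
    [[0,-250,-111],[0.06,0,0],0],
    [[0,-270,-120],[0.06,0,0],0],
    [[0,-283,-126],[0.06,0,0],0],
    [[0,-290,-129],[0.06,0,0],0],
  ],
)

```text
time_s: 7.05
tool_pos: [0.5148, -0.3167, 0.2825]
tcp_rot: [-3.023, 1.57, -3.023]
wrist_force: [0.1, -0.7, -3.7]
gripper_width: 0.0157
```

send_rows(
  motion=[
    [[4,0,0],[0,0,0],0],
    [[14,0,0],[0,0,0],0],
    [[26,0,0],[0,0,0],0],
    [[38,0,0],[0,0,0],0],
    [[47,0,0],[0,0,0],0],
    [[52,0,0],[0,0,0],0],
    [[54,0,0],[0,0,0],0],
    [[54,0,0],[0,0,0],0],
  ],
)

```text
time_s: 8.05
tool_pos: [0.5157, -0.3157, 0.2288]
tcp_rot: [-0.164, 1.57, -0.162]
wrist_force: [0.1, 1.0, -4.0]
gripper_width: 0.0156
```

Run:
```python
from h import *
goal(.516,-.316,.226,np.pi/2)
for c,b in(("side",(220,310,220,160)),):
    im=ctrl.camera(c)[:,:,::-1];x,y,w,h=b
    cv2.imwrite(f"pics/{c}3.png",cv2.resize(im[y:y+h,x:x+w],None,fx=3.6,fy=3.6,interpolation=cv2.INTER_CUBIC))
```

```text
t 8.05 pos [ 0.5157 -0.3157  0.2288] F [ 0.1  1.  -4. ] w 0.0156
shift [ 2.8 -0.3  0.3] rot [0.001 0.    0.   ]
```

View pics/side3.png

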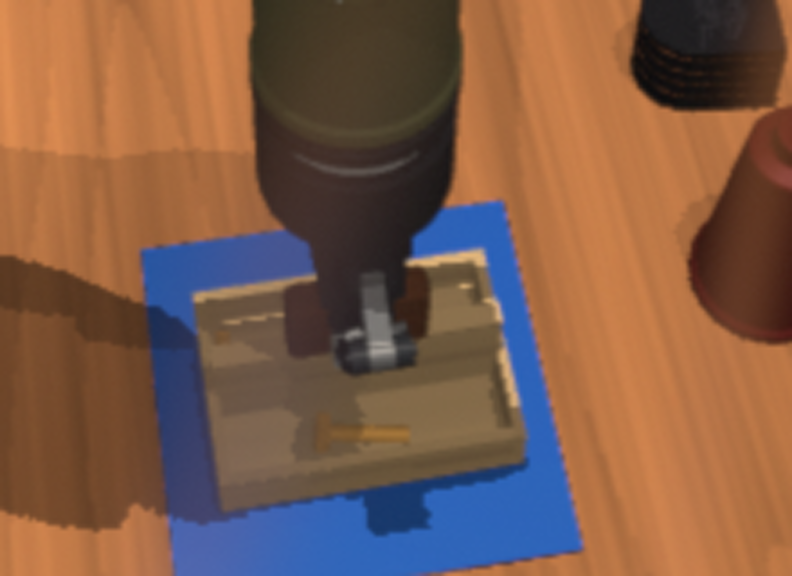

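send_rows(
  motion=[
    [[1,0,0],[0,0,0],0],
    [[2,0,0],[0,0,0],0],
    [[3,0,0],[0,0,0],0],
    [[3,0,0],[0,0,0],0],
  ],
)

```text
time_s: 8.6
tool_pos: [0.5156, -0.3156, 0.2261]
tcp_rot: [-0.99, 1.571, -0.989]
wrist_force: [-0.8, 0.2, 2.2]
gripper_width: 0.016
```

send_rows(
  motion=[
    [[0,0,0],[0,0,0],0.5],
    [[0,0,0],[0,0,0],0.5],
    [[0,0,0],[0,0,0],0.5],
    [[0,0,0],[0,0,0],0.5],
    [[0,0,0],[0,0,0],0.5],
    [[0,0,0],[0,0,0],0.5],
  ],
)

```text
time_s: 9.35
tool_pos: [0.5156, -0.3156, 0.2256]
tcp_rot: [1.428, 1.571, 1.429]
wrist_force: [-0.0, 0.4, 0.3]
gripper_width: 0.0427
```

send_rows(
  motion=[
    [[-20,0,0],[0,0,0],0.5],
    [[-60,0,0],[0,0,0],0.5],
    [[-120,0,0],[0,0,0],0.5],
    [[-160,0,0],[0,0,0],0.7],
    [[-160,0,0],[0,0,0],1],
  ],
)

```text
time_s: 9.98
tool_pos: [0.5167, -0.3159, 0.3893]
tcp_rot: [-0.441, 1.563, -0.44]
wrist_force: [-0.1, -0.4, -0.3]
gripper_width: 0.0758
```

Run:
```python
from h import *
goal(.462,.027,.386,-.54+np.pi/2)
for c,b in(("side",(220,310,220,160)),):
    im=ctrl.camera(c)[:,:,::-1];x,y,w,h=b
    cv2.imwrite(f"pics/{c}4.png",cv2.resize(im[y:y+h,x:x+w],None,fx=3.6,fy=3.6,interpolation=cv2.INTER_CUBIC))
```

```text
t 9.97 pos [ 0.5167 -0.3159  0.3893] F [-0.1 -0.4 -0.3] w 0.0758
shift [  1.8 342.9 -54.4] rot [0.541 0.007 0.001]
```

View pics/side4.png

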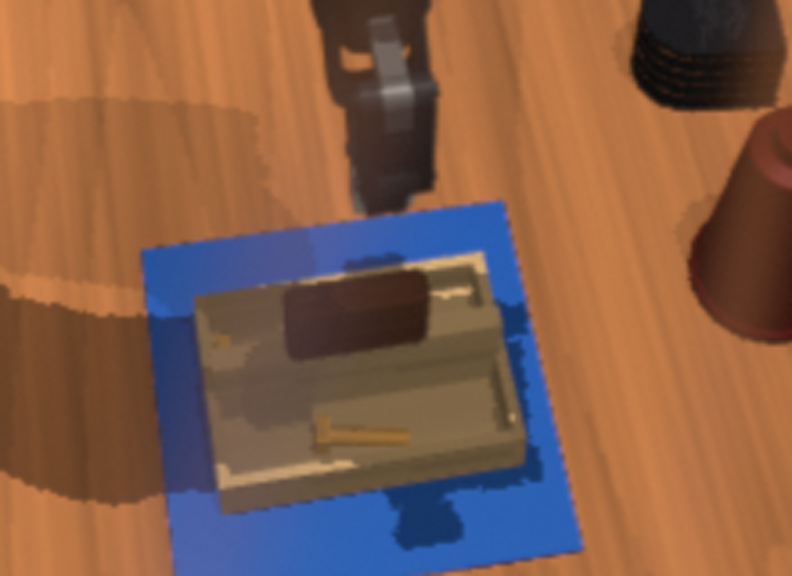

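The tote stands flat in the middle of the mat and is released, with the screws inside. Next is the pale heel.

send_rows(
  motion=[
    [[2,343,-54],[0.54,0,0],1],
    [[2,343,-54],[0.54,0,0],1],
    [[2,343,-54],[0.54,0,0],1],
    [[2,343,-54],[0.54,0,0],1],
    [[2,343,-54],[0.54,0,0],1],
    [[2,343,-54],[0.54,0,0],1],
    [[2,343,-54],[0.54,0,0],1],
    [[2,343,-54],[0.54,0,0],1],
  ],
)

```text
time_s: 11.02
tool_pos: [0.461, 0.0264, 0.3829]
tcp_rot: [-2.105, 1.568, -2.644]
wrist_force: [0.0, -0.5, 0.5]
gripper_width: 0.0852
```

Run:
```python
from h import *
goal(.462,.027,.176,-.54+np.pi/2)
im=ctrl.camera("top")[:,:,::-1];cv2.imwrite("pics/top5.png",im)
r=ctrl.recognise("top","screw0");print([(d["bbox"],d["confidence"]) for d in r])
im=im[230:350,420:540];cv2.imwrite("pics/top5z.png",cv2.resize(im,None,fx=4,fy=4,interpolation=cv2.INTER_CUBIC))
```

```text
t 11.03 pos [0.461  0.0264 0.3829] F [ 0.  -0.5  0.5] w 0.0852
shift [206.9   1.4   0.8] rot [ 0.    -0.001  0.002]
[([468.9, 269.2, 3.5, 19.7], 0.62), ([468.6, 307.9, 8.9, 25.4], 0.56)]
```

View pics/top5z.png

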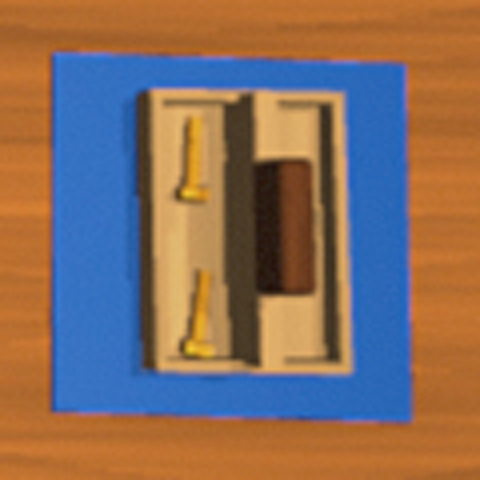

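The top view shows the tote centred on the mat with two screws in its left tray. The third was visible in its right tray in the side view. Next I'll descend onto the heel.

send_rows(
  motion=[
    [[60,1,1],[0,0,0],1],
    [[120,1,1],[0,0,0],1],
    [[165,1,1],[0,0,0],1],
    [[195,1,1],[0,0,0],1],
    [[207,1,1],[0,0,0],1],
    [[207,1,1],[0,0,0],1],
  ],
)

```text
time_s: 11.88
tool_pos: [0.4642, 0.0264, 0.1761]
tcp_rot: [-2.311, 1.567, -2.852]
wrist_force: [1.0, 0.0, 1.4]
gripper_width: 0.0854
```

Run:
```python
from h import *
goal(.462,.027,.176,-.54+np.pi/2)
im=ctrl.camera("side")[:,:,::-1];x,y,w,h=200,180,120,120
cv2.imwrite(f"pics/side6.png",cv2.resize(im[y:y+h,x:x+w],None,fx=4,fy=4,interpolation=cv2.INTER_CUBIC))
```

```text
t 11.88 pos [0.4642 0.0264 0.1761] F [1.  0.  1.4] w 0.0854
shift [ 0.1 -0.6 -2.2] rot [-0.001 -0.003  0.003]
```

View pics/side6.png

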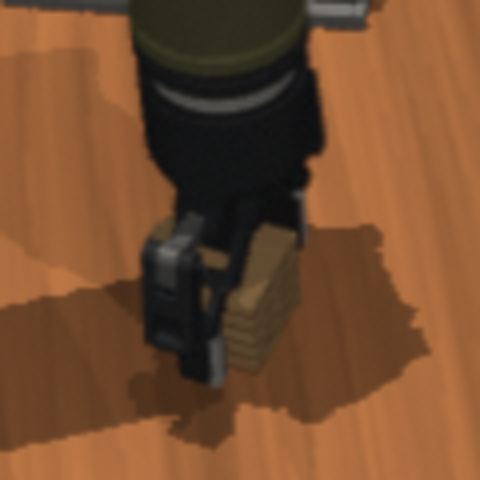

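send_rows(
  motion=[
    [[0,0,-2],[0,0,0],0],
    [[0,0,-2],[0,0,0],0],
    [[0,0,-2],[0,0,0],0],
    [[0,0,-2],[0,0,0],0],
    [[0,0,-2],[0,0,0],0],
    [[0,0,-2],[0,0,0],0],
  ],
  squeeze=60,
)

```text
time_s: 12.68
tool_pos: [0.4625, 0.0281, 0.1777]
tcp_rot: [-1.961, 1.569, -2.501]
wrist_force: [1.1, -3.6, 3.8]
gripper_width: 0.0512
```

send_rows(
  motion=[
    [[-10,0,-2],[0,0,0],0],
    [[-40,0,-2],[0,0,0],0],
    [[-80,0,-2],[0,0,0],0],
    [[-100,0,-2],[0,0,0],0],
    [[-100,0,-2],[0,0,0],0],
    [[-100,0,-2],[0,0,0],0],
  ],
)

```text
time_s: 13.42
tool_pos: [0.4605, 0.0299, 0.277]
tcp_rot: [-2.625, 1.568, 3.119]
wrist_force: [0.4, -0.2, -1.8]
gripper_width: 0.0512
```

Run:
```python
from h import *
s=ctrl.state();print(s["tool_pos"],s["wrist_force"],s["gripper_width"])
jx,jy,a=.464,.326,-.263
# preposition: heel origin at jig x=-40
goal(jx-.040*np.cos(a),jy-.040*np.sin(a),.276,a+np.pi/2)
for c,b in(("side",(200,120,160,160)),("top",(230,250,150,120))):
    im=ctrl.camera(c)[:,:,::-1];x,y,w,h=b
    cv2.imwrite(f"pics/{c}7.png",cv2.resize(im[y:y+h,x:x+w],None,fx=4,fy=4,interpolation=cv2.INTER_CUBIC))
```

```text
[0.46047432 0.02987793 0.27704577] [ 0.44065586 -0.22194753 -1.79279157] 0.05122935811954326
t 13.43 pos [0.4605 0.0299 0.277 ] F [ 0.4 -0.2 -1.8] w 0.0512
shift [   1.2  245.2 -187.3] rot [-0.275 -0.003  0.001]
```

View pics/side7.png

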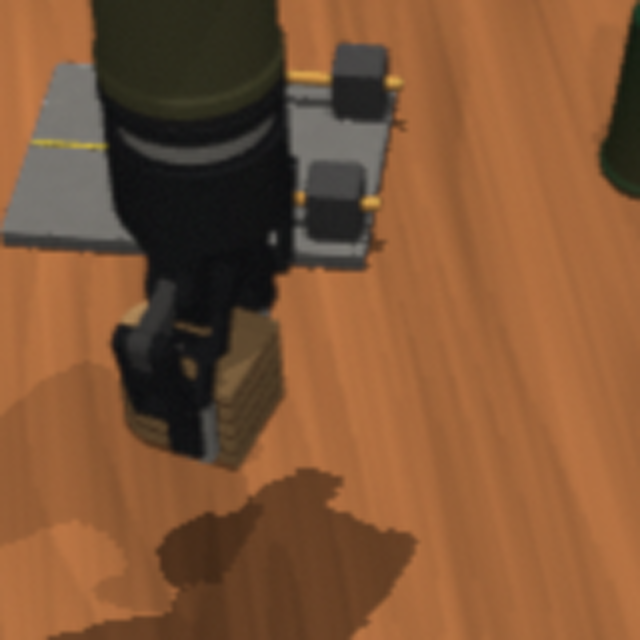

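View pics/top7.png

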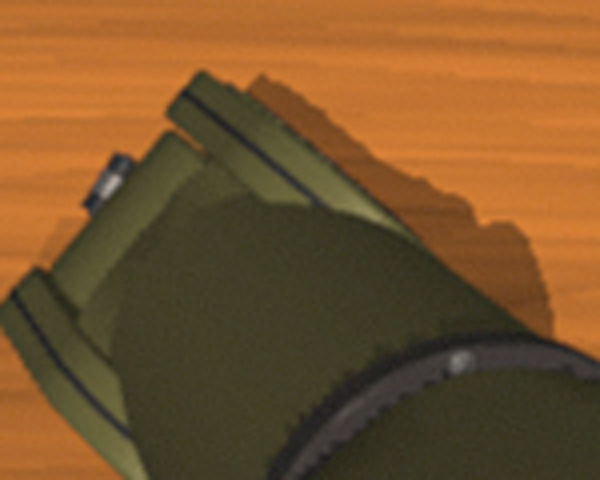

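The heel is held firmly and level. Now I'll move it over the bed, ahead of the fence.

send_rows(
  motion=[
    [[1,40,-30],[-0.04,0,0],0],
    [[1,85,-65],[-0.1,0,0],0],
    [[1,130,-99],[-0.15,0,0],0],
    [[1,175,-133],[-0.2,0,0],0],
    [[1,215,-163],[-0.25,0,0],0],
    [[1,238,-181],[-0.27,0,0],0],
    [[1,245,-187],[-0.275,0,0],0],
    [[1,245,-187],[-0.275,0,0],0],
    [[1,245,-187],[-0.275,0,0],0],
  ],
)

```text
time_s: 14.65
tool_pos: [0.4265, 0.334, 0.2761]
tcp_rot: [-1.996, 1.567, -2.262]
wrist_force: [-0.4, -0.3, -1.4]
gripper_width: 0.0514
```

Run:
```python
from h import *
jx,jy,a=.464,.326,-.263
goal(jx-.040*np.cos(a),jy-.040*np.sin(a),.192,a+np.pi/2)
for c,b in(("side",(170,90,160,120)),("top",(60,220,160,160))):
    im=ctrl.camera(c)[:,:,::-1];x,y,w,h=b
    cv2.imwrite(f"pics/{c}8.png",cv2.resize(im[y:y+h,x:x+w],None,fx=4,fy=4,interpolation=cv2.INTER_CUBIC)[:600])
```

```text
t 14.65 pos [0.4265 0.334  0.2761] F [-0.4 -0.3 -1.4] w 0.0514
shift [84.1  2.3 -1.6] rot [-0.003 -0.002  0.004]
```

View pics/side8.png

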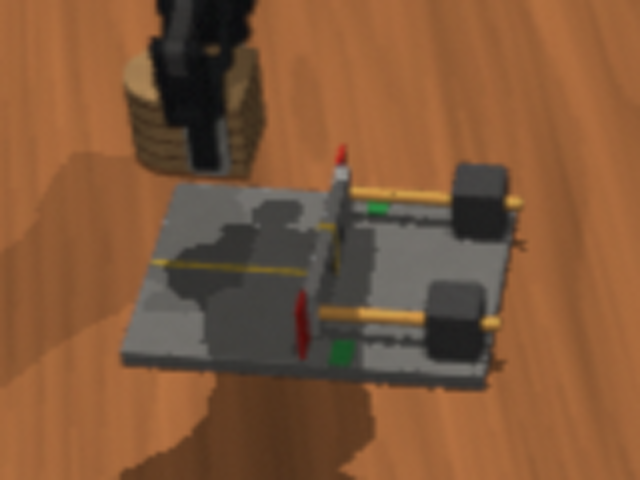

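View pics/top8.png

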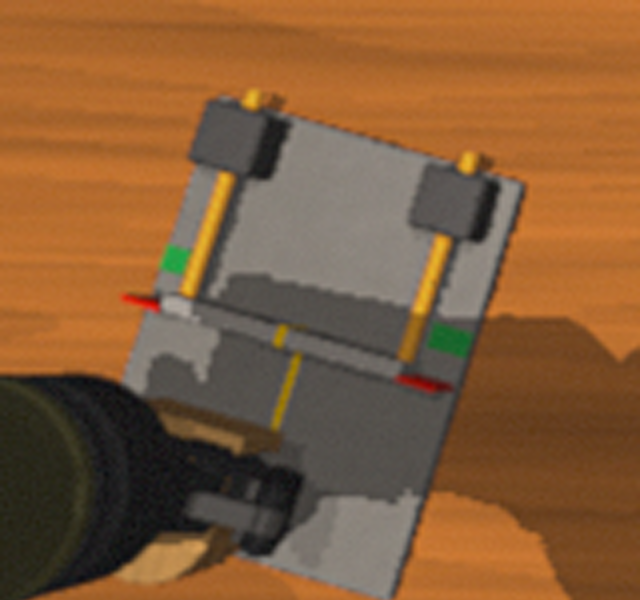

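send_rows(
  motion=[
    [[30,1,-1],[0,0,0],0],
    [[60,1,-1],[0,0,0],0],
    [[74,1,-1],[0,0,0],0],
    [[80,1,-1],[0,0,0],0],
    [[82,1,-1],[0,0,0],0],
    [[82,1,-1],[0,0,0],0],
    [[82,1,-1],[0,0,0],0],
  ],
)

```text
time_s: 15.62
tool_pos: [0.4254, 0.3374, 0.1952]
tcp_rot: [2.836, 1.569, 2.572]
wrist_force: [0.6, -0.4, -1.8]
gripper_width: 0.0515
```

Run:
```python
from h import *
jx,jy,a=.464,.326,-.263
goal(jx-.040*np.cos(a),jy-.040*np.sin(a),.1895,a+np.pi/2)
for c,b in(("side",(170,90,160,120)),("top",(60,220,160,150))):
    im=ctrl.camera(c)[:,:,::-1];x,y,w,h=b
    cv2.imwrite(f"pics/{c}9.png",cv2.resize(im[y:y+h,x:x+w],None,fx=4,fy=4,interpolation=cv2.INTER_CUBIC)[:600])
```

```text
t 15.62 pos [0.4254 0.3374 0.1952] F [ 0.6 -0.4 -1.8] w 0.0515
shift [ 5.7 -0.9  0.3] rot [-0.001 -0.001 -0.   ]
```

View pics/side9.png

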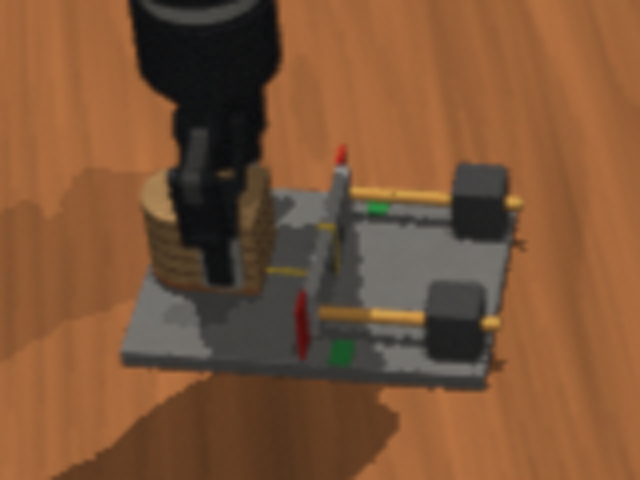

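View pics/top9.png

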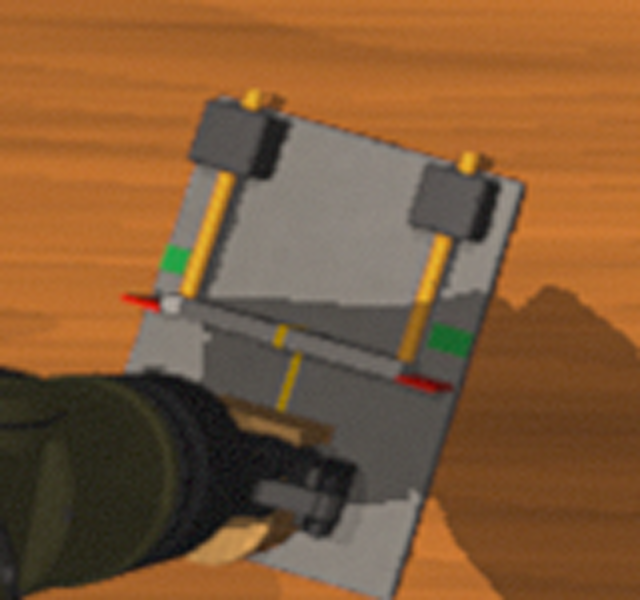

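send_rows(
  motion=[
    [[2,-1,0],[0,0,0],0],
    [[4,-1,0],[0,0,0],0],
    [[5,-1,0],[0,0,0],0],
    [[5,-1,0],[0,0,0],0],
    [[5,-1,0],[0,0,0],0],
  ],
)

```text
time_s: 16.35
tool_pos: [0.4248, 0.3362, 0.1897]
tcp_rot: [-2.712, 1.569, -2.976]
wrist_force: [-1.5, -1.8, 2.2]
gripper_width: 0.0514
```

Run:
```python
from h import *
jx,jy,a=.464,.326,-.263
goal(jx-.040*np.cos(a),jy-.040*np.sin(a),.1895,a+np.pi/2)
print(unproj("top",142.8,326.8,.0655))
s=ctrl.state()["tool_pos"]
for b in(.026,-.026): print(s[:2]+[.02*np.cos(a)-b*np.sin(a),.02*np.sin(a)+b*np.cos(a)])
```

```text
t 16.35 pos [0.4248 0.3362 0.1897] F [-1.5 -1.8  2.2] w 0.0514
shift [0.2 0.4 0.5] rot [-0.001 -0.002  0.001]
[0.43705707 0.29258757 0.0655    ]
[0.45082888 0.35608552]
[0.43731    0.30587357]
```

```bash
cat > ov.py <<'E'
from h import *
import sys
def overlay(n,J=(.464,.326,-.263),f=0.):
    s=ctrl.state(); tp=s["tool_pos"]; Rm=tcpR(s); z=Rm[:,2]; a=np.arctan2(z[1],z[0])
    if abs(a-J[2])>1.6:a+=np.pi
    print("heel yaw",a)
    def W(p,o): c,sn=np.cos(o[2]),np.sin(o[2]); p=np.array(p,float); return np.c_[o[0]+c*p[:,0]-sn*p[:,1],o[1]+sn*p[:,0]+c*p[:,1],p[:,2]]
    H=(tp[0],tp[1],a); hz=tp[2]-.1777
    th=np.linspace(np.pi/2,1.5*np.pi,15); D=[(.02,.026)]+[(-.02+.026*np.cos(t),.026*np.sin(t)) for t in th]+[(.02,-.026)]
    for c,b in(("side",(170,90,160,120)),("top",(60,220,160,150))):
        im=np.ascontiguousarray(ctrl.camera(c)[:,:,::-1]);x,y,w,h=b
        Z=cv2.resize(im[y:y+h,x:x+w],None,fx=5,fy=5,interpolation=cv2.INTER_CUBIC); raw=Z.copy()
        def dr(P,col): q=((proj(c,P)-[x,y]+.5)*5).astype(int); cv2.polylines(Z,[q],True,col,1)
        for zz in(hz,hz+.048): dr(W([(p[0],p[1],zz) for p in D],H),(255,255,0))
        dr(W([(.11,.075,.012),(.11,-.075,.012),(-.09,-.075,.012),(-.09,.075,.012)],J),(255,0,255))
        dr(W([(-.09,0,.012),(.01+f,0,.012)],J),(255,0,255))
        dr(W([(.01+f,.056,.046),(.01+f,-.056,.046),(.018+f,-.056,.046),(.018+f,.056,.046)],J),(255,0,255))
        cv2.imwrite(f"pics/{n}_{c}.png",Z[:600]);cv2.imwrite(f"pics/{n}_{c}_raw.png",raw[:600])
overlay(sys.argv[1],f=float(sys.argv[2]))
E
python3 ov.py ovA 0
```

```text
heel yaw -0.2637262206138571
```

View pics/ovA_top.png

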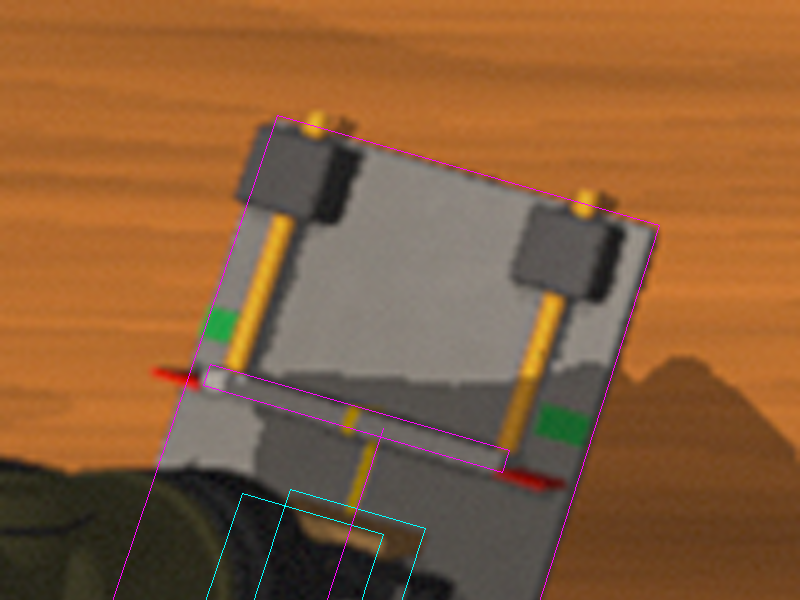

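View pics/ovA_side.png

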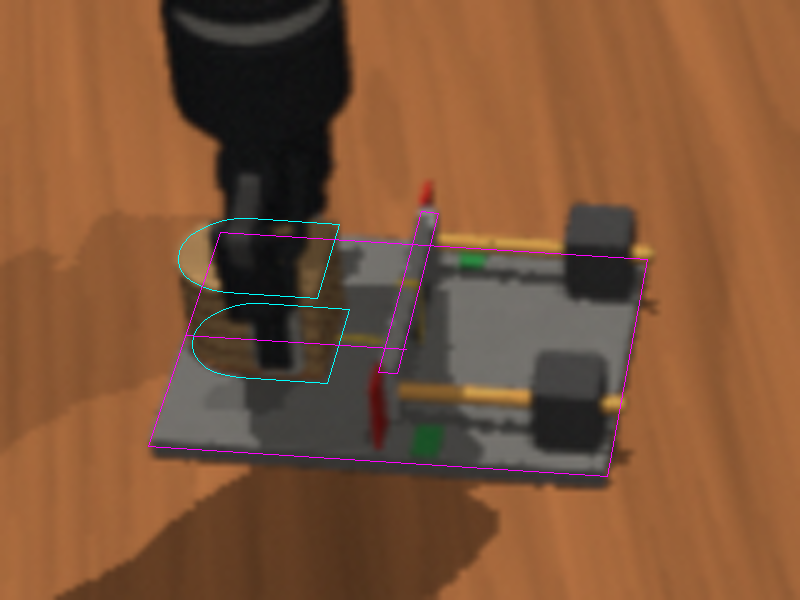

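The wireframe overlays match the heel's base and the jig to within 1–2 mm, and the heel is square and on the line. I'll push along tool z, first 40 mm.

send_rows(
  motion=[
    [[0,0,5],[0,0,0],0],
    [[0,0,12],[0,0,0],0],
    [[0,0,20],[0,0,0],0],
    [[0,0,26],[0,0,0],0],
    [[0,0,30],[0,0,0],0],
    [[0,0,34],[0,0,0],0],
    [[0,0,37],[0,0,0],0],
    [[0,0,40],[0,0,0],0],
    [[0,0,40],[0,0,0],0],
    [[0,0,40],[0,0,0],0],
  ],
)

```text
time_s: 17.7
tool_pos: [0.4625, 0.3264, 0.1898]
tcp_rot: [-3.14, 1.566, 2.88]
wrist_force: [-6.3, 1.5, 7.3]
gripper_width: 0.0516
```

```bash
python3 - <<'E'
from h import *
jx,jy,a=.464,.326,-.263
s=ctrl.state();print("F tool",tcpR(s).T@s["wrist_force"],"jig x,y",np.array([[np.cos(a),np.sin(a)],[-np.sin(a),np.cos(a)]])@(s["tool_pos"][:2]-[jx,jy]),s["tool_pos"])
E
python3 ov.py ovB .010
```

```text
F tool [-7.23058371 -0.17195052 -6.53073847] jig x,y [-1.51684224e-03 -2.28192998e-05] [0.46252938 0.32637231 0.18975693]
heel yaw -0.26313135631229617
```

View pics/ovB_top.png

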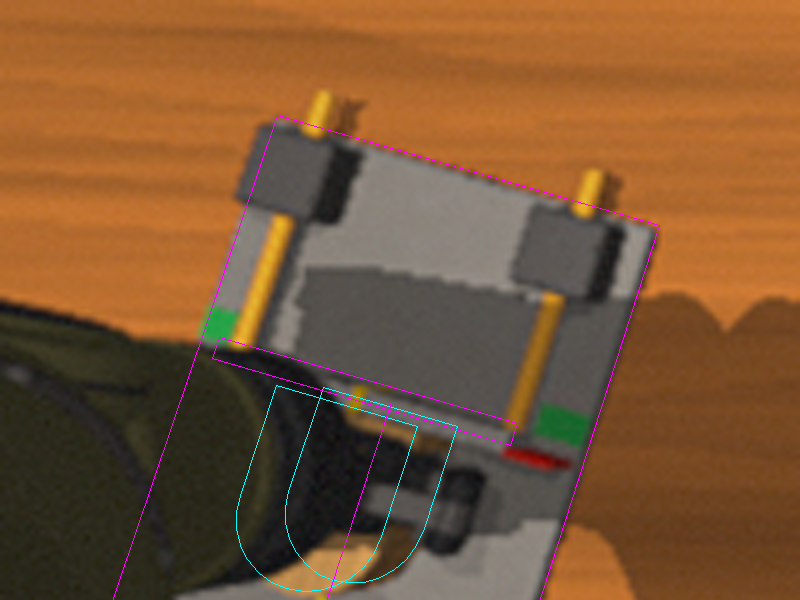

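View pics/ovB_side_raw.png

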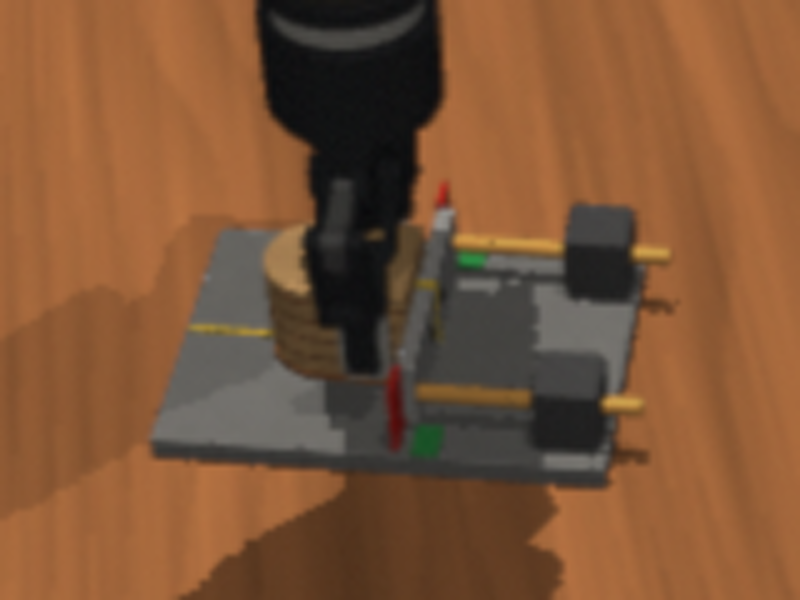

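The fence is about 8–9 mm back, which agrees with roughly 4.5 N of spring force plus bed friction. Another 11 mm to go.

send_rows(
  motion=[
    [[0,0,2],[0,0,0],0],
    [[0,0,5],[0,0,0],0],
    [[0,0,8],[0,0,0],0],
    [[0,0,10],[0,0,0],0],
    [[0,0,11],[0,0,0],0],
    [[0,0,11],[0,0,0],0],
    [[0,0,11],[0,0,0],0],
    [[0,0,11],[0,0,0],0],
  ],
)

```text
time_s: 18.8
tool_pos: [0.4703, 0.3244, 0.1898]
tcp_rot: [-3.036, 1.562, 2.987]
wrist_force: [-12.8, 0.9, 11.3]
gripper_width: 0.0513
```

```bash
python3 - <<'E'
from h import *
jx,jy,a=.464,.326,-.263
s=ctrl.state();print("F tool",tcpR(s).T@s["wrist_force"],"jig x,y",np.array([[np.cos(a),np.sin(a)],[-np.sin(a),np.cos(a)]])@(s["tool_pos"][:2]-[jx,jy]),s["tool_pos"])
E
python3 ov.py ovC .020
```

```text
F tool [-11.15077425  -2.46787705 -12.68777332] jig x,y [6.54084514e-03 7.58200644e-05] [0.47033565 0.32437273 0.18979457]
heel yaw -0.26107051438122086
```

View pics/ovC_top.png

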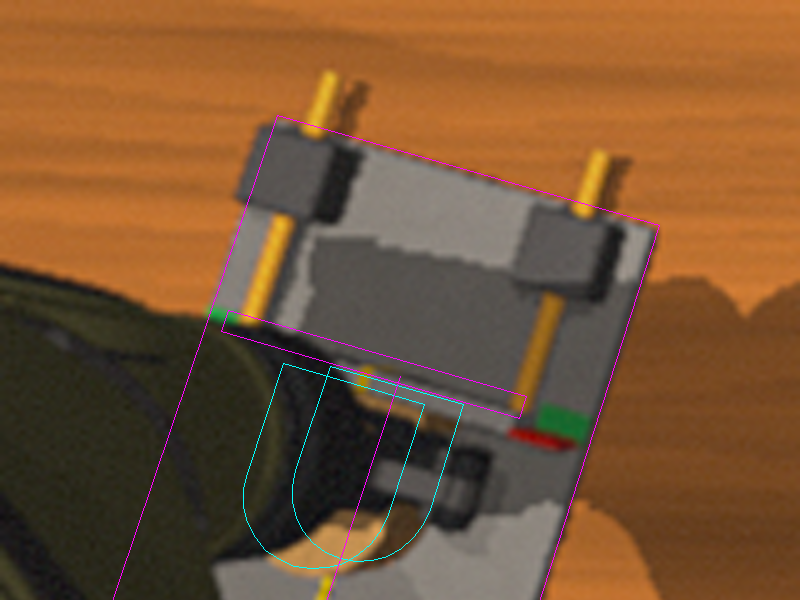

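View pics/ovC_side.png

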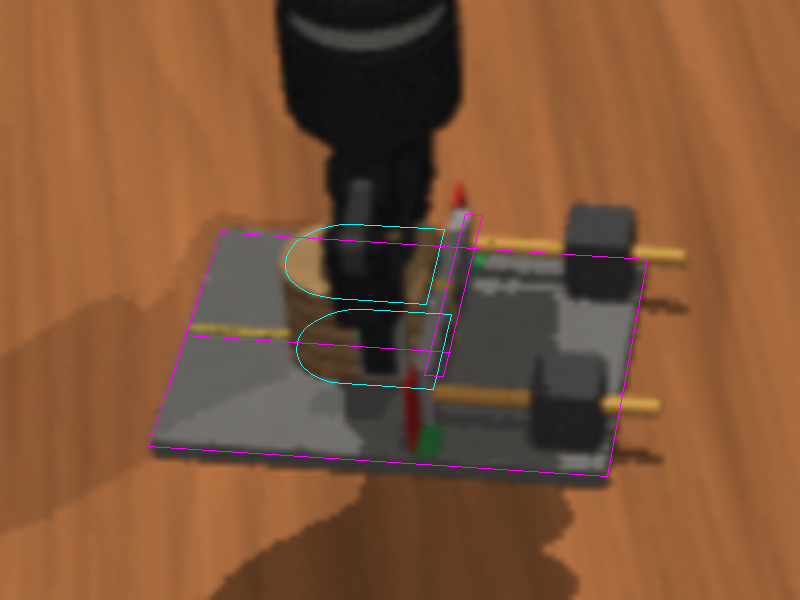

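The fence is at about 16 mm: the rod ends have moved ~45 zoomed px and the pointer is at the near edge of the green. I'll go another 5 mm, easing off the down-force slightly.

send_rows(
  motion=[
    [[-1,0,1],[0,0,0],0],
    [[-1,0,3],[0,0,0],0],
    [[-1,0,4],[0,0,0],0],
    [[-1,0,5],[0,0,0],0],
    [[-1,0,5],[0,0,0],0],
    [[-1,0,5],[0,0,0],0],
    [[-1,0,5],[0,0,0],0],
  ],
)

```text
time_s: 19.77
tool_pos: [0.4752, 0.323, 0.1898]
tcp_rot: [-3.025, 1.561, 2.997]
wrist_force: [-12.2, 3.2, 4.3]
gripper_width: 0.0513
```

```bash
python3 - <<'E'
from h import *
jx,jy,a=.464,.326,-.263
s=ctrl.state();print("F tool",tcpR(s).T@s["wrist_force"],"jig x,y",np.array([[np.cos(a),np.sin(a)],[-np.sin(a),np.cos(a)]])@(s["tool_pos"][:2]-[jx,jy]),s["tool_pos"],tcpR(s)[:,0])
E
python3 ov.py ovD .020
python3 - <<'E'
import cv2,numpy as np
# rod-end shift by template registration A->B,C,D
A=cv2.imread('pics/ovA_top_raw.png')
for n in 'BCD':
    I=cv2.imread(f'pics/ov{n}_top_raw.png')
    for k in('A','I'):
        im=A if k=='A' else I
        h=cv2.cvtColor(im,cv2.COLOR_BGR2HSV);m=cv2.inRange(h,(18,150,130),(30,255,255))
        for x0,x1,y1 in((290,360,140),(565,630,215)):
            sub=m[50:y1,x0:x1];ys,xs=np.nonzero(sub)
            if len(ys): print(n,k,'end row',ys.min()+50,'col',xs[ys<ys.min()+8].mean()+x0)
E
```

```text
F tool [ -4.21715826  -0.03364279 -12.65117219] jig x,y [1.16213292e-02 6.66499212e-05] [0.47523905 0.32304306 0.18982218] [-0.00979176  0.00142646 -0.99995104]
heel yaw -0.261189044640191
B A end row 112 col 316.8376068376068
B A end row 191 col 585.8189655172414
B I end row 91 col 323.36538461538464
B I end row 170 col 593.4166666666666
C A end row 112 col 316.8376068376068
C A end row 191 col 585.8189655172414
C I end row 71 col 329.2947368421053
C I end row 150 col 598.9130434782609
D A end row 112 col 316.8376068376068
D A end row 191 col 585.8189655172414
D I end row 59 col 334.2549019607843
D I end row 139 col 602.7719298245614
```

View pics/ovD_top.png

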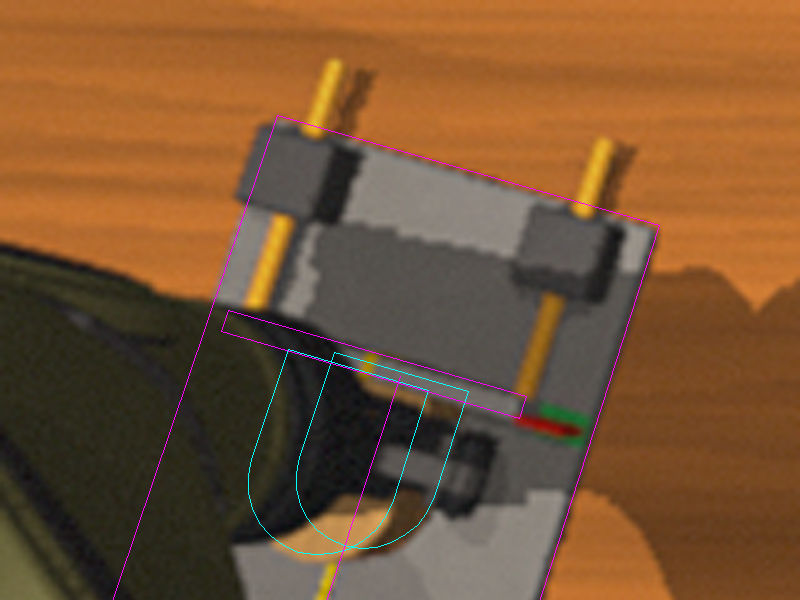

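View pics/ovD_side_raw.png

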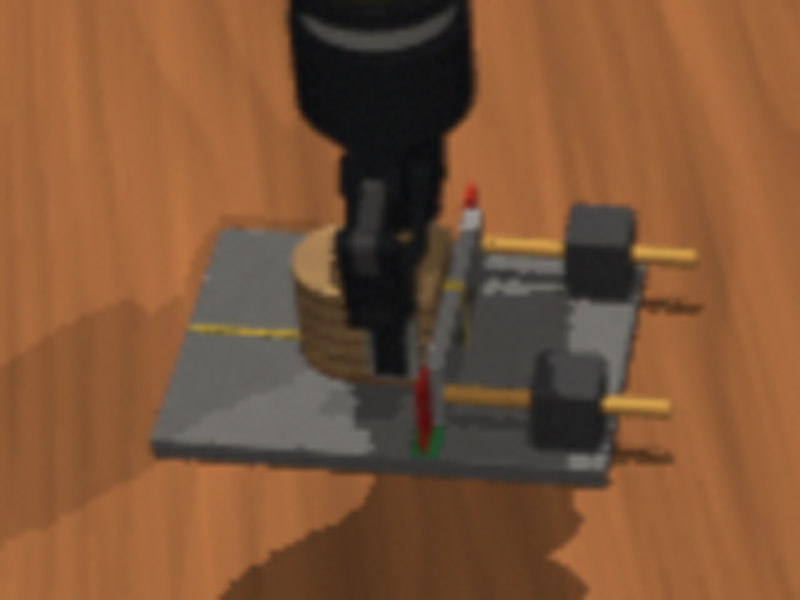

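The red pointer now stands over the middle of the green mark. The rod shift gives a fence travel of about 20.5 mm. I'll hold there to check that it's steady.

send_rows(
  motion=[
    [[0,0,0],[0,0,0],0],
    [[0,0,0],[0,0,0],0],
    [[0,0,0],[0,0,0],0],
    [[0,0,0],[0,0,0],0],
    [[0,0,0],[0,0,0],0],
    [[0,0,0],[0,0,0],0],
    [[0,0,0],[0,0,0],0],
    [[0,0,0],[0,0,0],0],
    [[0,0,0],[0,0,0],0],
    [[0,0,0],[0,0,0],0],
    [[0,0,0],[0,0,0],0],
    [[0,0,0],[0,0,0],0],
  ],
)

```text
time_s: 21.38
tool_pos: [0.4752, 0.323, 0.1898]
tcp_rot: [-3.028, 1.561, 2.994]
wrist_force: [-12.5, 3.0, 3.7]
gripper_width: 0.0512
```

send_rows(
  motion=[
    [[0,0,0],[0,0,0],0],
    [[0,0,0],[0,0,0],0],
    [[0,0,0],[0,0,0],0],
    [[0,0,0],[0,0,0],0],
    [[0,0,0],[0,0,0],0],
    [[0,0,0],[0,0,0],0],
    [[0,0,0],[0,0,0],0],
    [[0,0,0],[0,0,0],0],
  ],
)

```text
time_s: 22.38
tool_pos: [0.4753, 0.323, 0.1898]
tcp_rot: [-3.028, 1.561, 2.994]
wrist_force: [-12.1, 3.5, 4.2]
gripper_width: 0.0516
```

```bash
python3 ov.py ovE .020
python3 - <<'E'
from h import *
I=cv2.imread('pics/ovE_top_raw.png');h=cv2.cvtColor(I,cv2.COLOR_BGR2HSV);m=cv2.inRange(h,(18,150,130),(30,255,255))
for x0,x1,y1 in((290,360,140),(565,630,215)):
    ys,xs=np.nonzero(m[50:y1,x0:x1]);print(ys.min()+50,xs[ys<ys.min()+8].mean()+x0)
s=ctrl.state();print(tcpR(s).T@s["wrist_force"],s["tool_pos"],s["time_s"],s["gripper_width"])
im=ctrl.camera("side");cv2.imwrite("pics/sideF.png",im[:,:,::-1])
E
```

```text
heel yaw -0.26119411324737535
59 334.3269230769231
139 602.5545454545454
[ -3.90936517  -0.12416169 -12.34040455] [0.47527584 0.32302475 0.18985941] 22.475 0.051656244803884074
```

View pics/sideF.png

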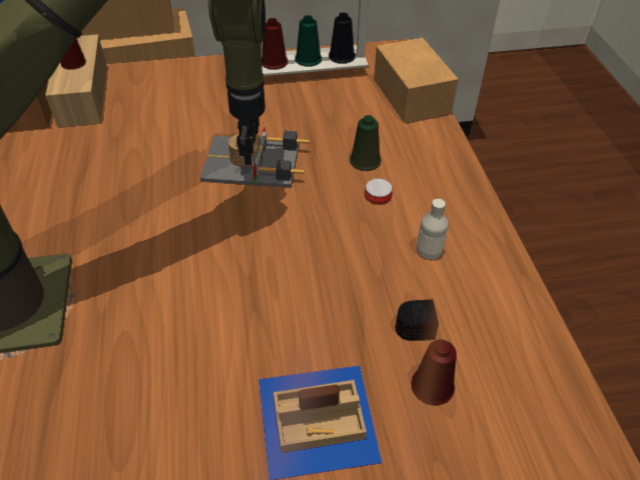

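View pics/ovE_side_raw.png

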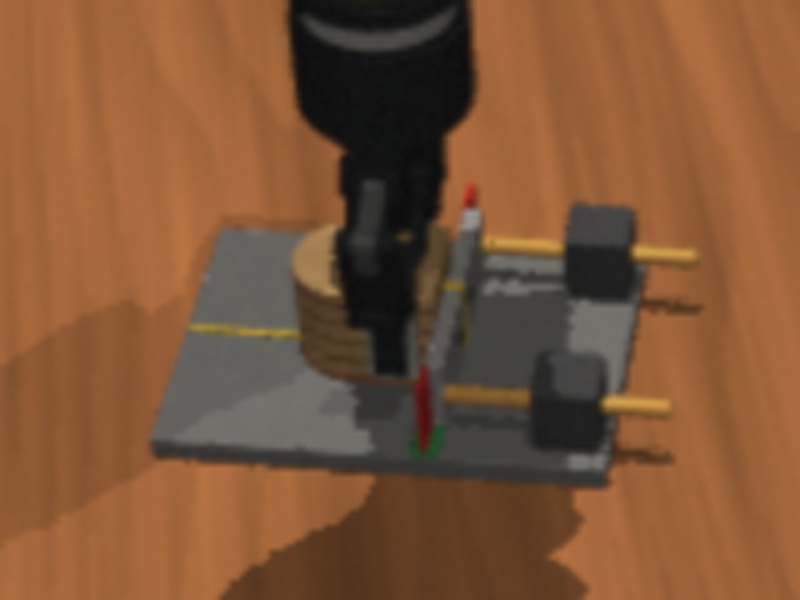

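The hold is steady: the pointer sits at mid-green, the tote is on the mat at (319,416), and the bystanders haven't moved. Handing in.

```bash
python3 -c "
from cell import ctrl
print(ctrl.sign_off())"
```

```text
the job is handed in; nothing more can be done
None
```

I set the tote of screws down on the mat and handed the job in with the pale heel still held against the fence, inside the green marks. No verdict was reported.

- **Tote:** I carried it level by its handle and released it upright at the centre of the mat. After release, the top view showed two screws in one tray and the side view showed the third in the other.
- **Heel:** It sits on the bed, gripped with a 60 N squeeze setting. By the tool pose it is square to the fence (angle under 0.01 rad) and centred. The jig pose that relies on is good to about 2 mm.
- **Fence:** The rod ends have moved back about 20.5 mm, and the visible near red pointer stands over the middle of its green mark. This did not change over more than 2 s of holding. The far pointer was hidden by the arm.
- **Push force:** The wrist reads about 12.4 N along the push with 4 N downwards. That is more than the roughly 10 N the spring should give at this travel; I put the rest down to friction on the bed, which I did not measure separately.
- **Slack in the grip:** The heel trails the tool by about 1–2 mm under the push.
- **Bystanders:** They look unmoved in the last side picture. I did not measure their positions again.

The clock stood at about 22.5 s at hand-in.

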